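Snap the lifting handle onto a litho stone and carry it to the press bed

TASK

Take the lifting handle with the snap hook out of its wooden holder and press the hook gently down over the stone's lifting eye until the eye has passed the yellow gate and the gate has sprung shut below it. Lift the stone by the handle only, fingers off the stone itself, and set it down gently, flat in the middle of the blue press bed, then let go and leave the handle clipped on the eye; do not disturb the ink tin, the jar, the pumice or the ink knife.

Things in the scene. Friction and masses are not known exactly. Their poses are not given: they have to be found in the camera images.
- handle_grip (a point): Centre of the lifting handle's orange grip, an upright block 20 x 20 mm in plan, 50 mm tall. Axes: z up through the grip, x across the hook's mouth, y along its thickness. The handle (150 g) is 97 mm tall; its feet are 72 mm below this point. From 25 mm below this point down it is a steel hook, 38 mm wide (x), 20 mm thick (y), open at the bottom. It stands upright in the holder.
- hook_pocket (a point): Centre of the hook's pocket, 48 mm below handle_grip, same axes. The pocket is a slot right through along y, 18 mm wide in x, its rigid flat roof 14 mm above this point, the shut gate's upper face 14 mm below. The slot's last 8 mm, below the gate, flare to 30 mm wide as a guide.
- gate (a joint): Angle (rad) of the yellow sprung gate, 4 mm thick, hinged in the slot's +x wall 16 mm below hook_pocket: 0 shut (level), up to 1.45 swung up into the pocket; it opens only inwards and when shut bears the stone's weight. Pushing a bar up past it takes 3 to 6 N; it springs shut once the bar's centre is 18 to 24 mm above the hinge; 2 to 8 mm later the bar meets the roof and force climbs steeply.
- stone: Buff litho stone with steel strap, 100 (x) x 80 (y) x 28 (z) mm, 0.5 to 0.8 kg, loose on the table; origin at the centre of its underside. Its lifting eye stands on its middle: an arch of 8 mm bar in the plane x = 0, level top 42 mm long along y, legs at y = -28 and 28 mm. The eye is screwed in to differing height: bar centre 72 to 98 mm above the underside, not measured; it holds that height.
- bed: The blue steel press bed plate, 190 mm (x) by 170 mm (y), 12 mm thick, fixed on the table; origin at the centre of its underside.
- holder: The open wooden holder in which the handle stands, 52 mm (x) by 34 mm (y) by 28 mm tall, walls and floor 5 mm, fixed; origin at the centre of its underside. The handle's feet rest on its floor with 2 mm of play at each side.
- ink_tin_mid (a point): Middle of the ink tin, white with a red band, 72 mm diameter, 62 mm tall, standing; a bystander.
- jar_mid (a point): Middle of the green glass jar with metal lid, 62 mm diameter, 85 mm tall, standing; a bystander.
- pumice_mid (a point): Middle of the dark grey pumice block, 45 x 75 x 30 mm; a bystander.
- ink_knife_grip (a point): Grip of the ink knife, a spatula 240 mm long lying along y; a bystander.
There are look-alikes about, which are no part of the job. Of the things like the part that bears handle_grip, leave any that is purple; of the rest the smaller one is meant.

How it is judged:
On the way, in this order (a step that is already met when the one before it is completed fails the run):
1. the eye's bar is inside the hook and the gate has sprung shut below it (value of joint gate below 0.15 rad and (z of hook_pocket in the frame of stone below 0.093 m or (height (world z) of stone above 0.004 m and contact force between handle and stone above 2 N)) and z of hook_pocket in the frame of stone above 0.05 m and x of hook_pocket in the frame of stone between -0.02 and 0.02 m and y of hook_pocket in the frame of stone between -0.02 and 0.02 m), for 0.1 s.
2. the stone is lifted clear of the table by the held handle, gate shut (height (world z) of stone above 0.03 m and value of joint gate below 0.2 rad and contact force between the fingers and handle above 1 N and contact force between the fingers and stone below 0.5 N), for 0.3 s.
At the end, for the whole second after the job is handed in: The stone lies at rest and flat on the blue bed, its centre within 25 mm of the bed's centre; the hook is still round the eye's bar with the gate shut (under 0.15 rad); the handle is let go (it may topple over on the eye) (horizontal distance between stone and bed below 0.025 m and z of stone in the frame of bed between 0.009 and 0.016 m and angle between stone's own z axis and vertical below 0.06 rad and value of joint gate below 0.15 rad and z of hook_pocket in the frame of stone between 0.05 and 0.115 m and x of hook_pocket in the frame of stone between -0.03 and 0.03 m and y of hook_pocket in the frame of stone between -0.03 and 0.03 m and linear speed of stone below 0.02 m/s); the robot touches nothing.
It fails at once if the held hook is rammed on the eye or stone with more than 25 N (contact force between handle and stone above 25 N and contact force between the fingers and handle above 1 N).
It fails at once if the stone strikes the bed hard (over 60 N) (contact force between stone and bed above 60 N).
It fails at once if the stone is gripped or pushed directly with the fingers (contact force between the fingers and stone above 8 N).
It fails at once if a bystander is disturbed (moved more than 20 mm) (distance of any of ink_tin_mid, jar_mid, pumice_mid, ink_knife_grip from where it was at the start of the episode above 0.02 m).
It also fails if it takes over 72 s, if anything falls off the work surface, if the arm or the gripper's body presses on something with over 40 N, if the wrist force passes 120 N, or if a joint passes its speed limit or range.

ROBOT

A 6-joint arm with a two-finger parallel gripper is mounted at the origin on the work surface. World frame = base frame: x ahead of the robot, y to its left, z up, the work surface at z = 0. Lengths are in m, angles in rad, forces in N, time in s.
With the tool pointing down it reaches from about 0.35 to 0.975 m from the base axis. Payload 4.9 kg.
Tool frame: the origin (TCP) lies on the centre line of the jaws, within the pads' length; the fingertips stand 14 mm ahead of it and the grasp point (between the pads) lies 5 mm behind it; z points along the fingers, y is the line along which they close (so a half turn about z gives the same grasp; the last joint's range is limited). The gripper opens to 85 mm and grips with 20 to 120 N. Pads are 22 mm wide; open, the fingers measure 114 mm over their backs; the gripper's body (76 mm by 85 mm) begins 54 mm behind the grasp point. The pads swing forward as they close: fully open they stand 13 mm farther back than shut.
Start: joints at [1.227, 0.053, 1.613, -0, 1.476, -0.119], TCP at [0.139, 0.609, 0.215] pointing down, gripper open.
Joint ranges: [-3.01, 3.01], [-1.01, 2.22], [0.06, 2.58], [-1.02, 4.17], [0.09, 2.62], [-3.14, 3.14]. Speed limits (rad/s): [2.57, 2.57, 3.14, 3.14, 3.14, 3.14].

INTERFACE

Orientations are given as a unit quaternion [w, x, y, z].
In Python, from plant import * gives the robot as it stands.
- The arm moves only by the tool send_rows, never from a script. Its argument "steps" is a list of rows, each an object with "translation": the shift along the tool's x, y, z in cm, a list of three; "delta_rot": the turn, a rotation vector about the tool's x, y, z in rad, a list of three; "jaw": the finger opening in cm, from 0 to 8.54. In form: [{"translation": [dx, dy, dz], "delta_rot": [rx, ry, rz], "jaw": jaw}, ...]. A call has exactly 8 rows; each row is the pose to reach, as a shift and turn from the pose commanded when the call began, along the tool's axes at that moment; what a row does not reach only later rows make up. A row lasts 1/10 s, in which the tool goes at most 50 mm and 8.59 degrees, less where a joint would pass 70% of its speed; a pose out of reach is approached as far as the arm can. A call with a gripper value outside its range is refused whole. The fingers move at their own pace and stop on an object; the grip force is fixed at half the most. Time passes only in rows, so rows that repeat a pose let the fingers close, or fill a call up. It gives the time, the measured TCP pose, the force, the opening and the grip force at its end, in the units of the state.
- state(): the state, without advancing time (a new reading comes with each control period).
- grab_frame(name): name is "scene" or "top"; returns a dict with "pixels" (400x640x3 uint8, blue, green, red), "range_z" (400x640 float32, m along the optical axis (not along the pixel's ray), 0 where there is no reading), "fx", "fy", "cx", "cy" (pixels), "dist" ([k1, k2, p1, p2, k3] as OpenCV has them; the pictures are not rectified), "rvec" (rotation vector, rad) and "tvec" (3), from world to camera coordinates, as OpenCV has them. Camera axes: x right, y down, z forward; pixel columns grow to the right and rows downward; lengths in m; the calibration is good to about 2 mm. A picture is of the moment at which its call begins.
- job_done(): hands the job in; it is judged then, once.
The state is a dict: "time": time; "joint_pos": joint angles; "joint_vel": joint speeds; "joint_efforts": joint torques, N m; "tool_pos": TCP position; "tool_rot": TCP orientation; "contact_force": force on the tool from outside, world axes, zero at the start; "ft_torque": the same for the moment, N m; "gripper_width": opening from 0.0 (shut) to 1.0 (fully open); "grasp_force": force on a finger pad.
Only numpy, scipy, OpenCV 4.12 (cv2) and the standard library are available. Lean on these libraries where they do the work, as an engineer would, in place of code of your own. Each camera call takes 0.05 s, during which the arm holds its last target. There are 200 camera calls.

## Working session

There is one attempt and no reset: what is moved stays moved. The work goes in short steps, Python scripts to look and compute and a tool call to move; the robot and the scene stay as the last step left them, time stands still between calls to the robot, and variables do not carry over. Pictures are saved under pics/ and viewed, at most 10 in all, crops included, and the job is handed in when it is done.

Besides the shell and the picture viewer there is one more tool, called after "Emit:" by a JSON object that holds its "api" and its "payload", one argument or row to a line. send_rows: Moves the arm, as the interface text tells. Its arguments: {"type":"object","properties":{"steps":{"type":"array","items":{"type":"object","properties":{"translation":{"type":"array","items":{"type":"number"}},"delta_rot":{"type":"array","items":{"type":"number"}},"jaw":{"type":"number"}}}}},"required":["steps"]}

```bash
mkdir -p pics; cat > h.py <<'E'
from plant import *
import numpy as np, cv2
def cloud(f):
    # world points from depth
    H,W=f["range_z"].shape
    K=np.array([[f["fx"],0,f["cx"]],[0,f["fy"],f["cy"]],[0,0,1.]])
    u,v=np.meshgrid(np.arange(W),np.arange(H))
    p=cv2.undistortPoints(np.stack([u,v],-1).reshape(-1,1,2).astype(np.float64),K,np.array(f["dist"],float)).reshape(H,W,2)
    z=f["range_z"].astype(float)
    c=np.dstack([p[...,0]*z,p[...,1]*z,z])
    R=cv2.Rodrigues(np.array(f["rvec"],float))[0]
    w=(c-np.array(f["tvec"],float).reshape(3))@R
    w[z==0]=np.nan
    return w
E
python3 - <<'E'
from h import *
import pickle
d={n:grab_frame(n) for n in("scene","top")}
pickle.dump(d,open("f0.pkl","wb"))
for n in d:
    cv2.imwrite(f"pics/{n}0.png",d[n]["pixels"])
    R=cv2.Rodrigues(np.array(d[n]["rvec"],float))[0]; print(n,-R.T@np.array(d[n]["tvec"]).reshape(3),(d[n]["range_z"]>0).mean())
print(state())
E
```

```text
scene [1.14381183 0.45748793 0.5995559 ] 0.9960390625
top [ 0.43646946 -0.03177607  0.85668909] 0.99597265625
{'time': 0.1, 'joint_pos': array([ 1.22700483e+00,  5.33107727e-02,  1.61416514e+00, -1.54659779e-05,
        1.47599717e+00, -1.19017344e-01]), 'joint_vel': array([ 0.00107726, -0.00062343, -0.00283049, -0.00098771, -0.00048502,
       -0.00010968]), 'joint_efforts': array([ 8.46202784e-05, -3.94902670e+01, -3.71362925e+01, -6.20498213e-05,
        3.96028423e-03,  2.33036980e-05]), 'tool_pos': array([0.13911597, 0.60870872, 0.21426858]), 'tool_rot': array([-2.08140278e-04,  1.12149849e-01,  9.93690861e-01, -9.16916316e-04]), 'contact_force': array([ 0.23946383, -0.763387  , -0.49935482]), 'ft_torque': array([-0.04640028, -0.03638305, -0.00638857]), 'grasp_force': 0.0, 'gripper_width': 1.0027448509307026}
```

View pics/scene0.png

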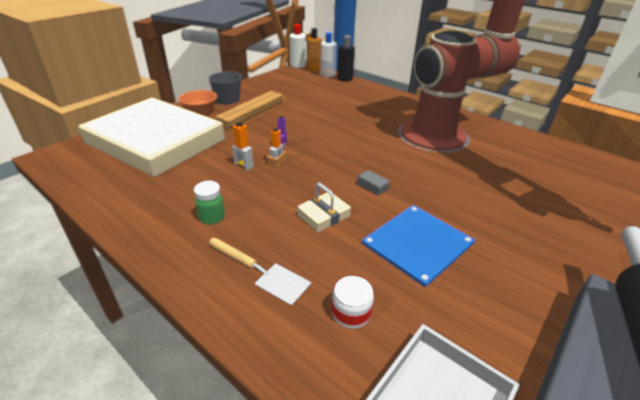

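View pics/top0.png

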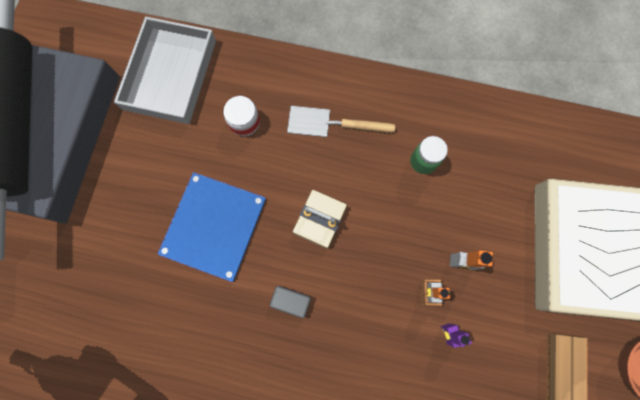

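Scene camera: the handles are orange tall at (241,145), orange small in a wooden holder at (276,145), and purple at (282,130). The top camera shows the same three at (486,258), (444,293) and (456,336). The small orange one in the holder fits: it isn't purple, it's the smaller, and it stands in the wood. The stone is at top (320,218), the bed at (212,227), the pumice at (290,302). I'll confirm with an enlarged crop and measure.

```bash
python3 - <<'E'
from h import *
import pickle
d=pickle.load(open("f0.pkl","rb"))
s=d["scene"]["pixels"];t=d["top"]["pixels"]
a=cv2.resize(s[110:240,220:360],None,fx=2.8,fy=2.8,interpolation=cv2.INTER_CUBIC)
b=cv2.resize(t[230:360,400:540],None,fx=2.8,fy=2.8,interpolation=cv2.INTER_CUBIC)
cv2.imwrite("pics/crop0.png",np.hstack([a,b]))
def rect(P): 
    r=cv2.minAreaRect((P[:,:2]*1000).astype(np.float32)); return [np.round(x,1) for x in r]
for n in d:
    f=d[n];w=cloud(f);hsv=cv2.cvtColor(f["pixels"],cv2.COLOR_BGR2HSV);h,S,V=cv2.split(hsv)
    z=w[...,2]; ins=(w[...,0]>0.1)&(w[...,0]<0.95)&(abs(w[...,1])<0.75)
    print(n,"table z",np.nanmedian(z[ins]))
    for nm,m in {"bed":(abs(h.astype(int)-108)<8)&(S>150)&ins&(z<0.04),
        "orange":(abs(h.astype(int)-11)<5)&(S>200)&(V>170)&ins&(z>0.03)&(z<.2),
        "any>15mm":(z>0.017)&(z<0.25)&ins}.items():
        k,l,st,c=cv2.connectedComponentsWithStats(m.astype(np.uint8))
        for i in range(1,k):
            if st[i,4]<25: continue
            P=w[l==i]; zt=np.nanpercentile(P[:,2],97)
            T=P[P[:,2]>zt-0.006]
            print(nm,c[i].round(),st[i,4],"mean",P.mean(0).round(3),"ztop",zt.round(3),"top rect",rect(T),"all",rect(P))
E
```

```text
scene table z 0.0004032386391871751
bed [418. 244.] 4412 mean [0.517 0.228 0.012] ztop 0.014 top rect [array([509.3, 224. ]), array([168.2, 189.6]), np.float64(83.1)] all [array([509.3, 224. ]), array([168.2, 189.6]), np.float64(83.1)]
orange [242. 135.] 174 mean [ 0.551 -0.302  0.102] ztop 0.127 top rect [array([ 555.1, -307.8]), array([18.4, 31.7]), np.float64(43.8)] all [array([ 553.8, -306.3]), array([24.1, 33.4]), np.float64(53.0)]
orange [276. 137.] 74 mean [ 0.476 -0.249  0.084] ztop 0.102 top rect [array([ 477.4, -250.8]), array([ 9.2, 22.1]), np.float64(52.1)] all [array([ 477.5, -250.1]), array([13. , 22.2]), np.float64(54.8)]
any>15mm [179. 126.] 8518 mean [ 0.572 -0.565  0.053] ztop 0.089 top rect [array([ 419.1, -540.4]), array([558.4, 112.7]), np.float64(51.6)] all [array([ 468.3, -517.7]), array([641.6, 465. ]), np.float64(0.1)]
any>15mm [278. 141.] 561 mean [ 0.454 -0.267  0.058] ztop 0.103 top rect [array([ 436.1, -280.7]), array([111.3,  21.1]), np.float64(34.3)] all [array([ 437.6, -274.9]), array([141. ,  42.8]), np.float64(27.6)]
any>15mm [373. 180.] 366 mean [0.
[... 3600 characters left out ...]
oat64(84.4)] all [array([390.8,  21.3]), array([75. , 45.2]), np.float64(84.3)]
any>15mm [456. 336.] 397 mean [ 0.4   -0.303  0.067] ztop 0.099 top rect [array([ 398.1, -308. ]), array([20.2, 19.8]), np.float64(29.2)] all [array([ 398.2, -308. ]), array([38.9, 20.6]), np.float64(30.0)]
any>15mm [568. 367.] 2371 mean [ 0.389 -0.537  0.037] ztop 0.042 top rect [array([ 389.1, -540.2]), array([119.9,  62.9]), np.float64(6.4)] all [array([ 387.8, -547.5]), array([124.7,  77.6]), np.float64(6.9)]
any>15mm [631. 366.] 752 mean [ 0.418 -0.658  0.04 ] ztop 0.06 top rect [array([ 417. , -646.5]), array([96.1, 23.5]), np.float64(3.0)] all [array([ 418.6, -659.1]), array([97.9, 49. ]), np.float64(3.5)]
```

View pics/crop0.png

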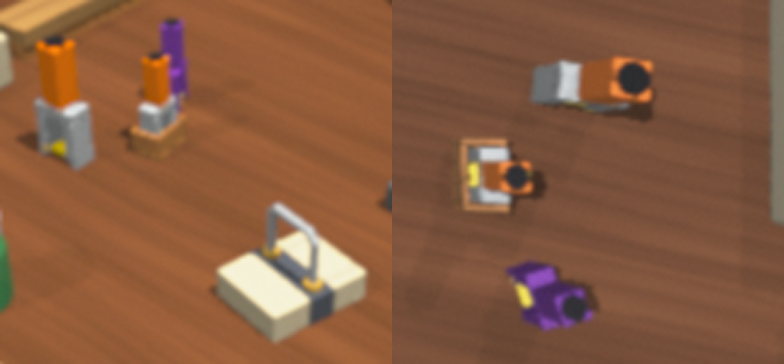

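The crop confirms it: the small orange handle stands in the wooden holder at about (0.472, -0.2575), with hook x at about 12°. The stone is at about (0.571, 0.001), with its x at about -11.4° and the eye bar centre near 0.077. Moving.

```bash
cat >> h.py <<'E'
from scipy.spatial.transform import Rotation as Ro
def pose():
    s=state(); q=s["tool_rot"]; return np.array(s["tool_pos"]),Ro.from_quat([q[1],q[2],q[3],q[0]])
def go(p,yaw):
    """delta (tool axes, cm / rad) to reach p, tool down, tool y at yaw deg"""
    p0,R0=pose(); a=np.radians(yaw)
    y=np.array([np.cos(a),np.sin(a),0]);z=np.array([0,0,-1.]);x=np.cross(y,z)
    print("now",p0.round(4),"t",(R0.inv().apply(np.array(p)-p0)*100).round(2),"r",(R0.inv()*Ro.from_matrix(np.stack([x,y,z],1))).as_rotvec().round(4))
E
python3 -c "
from h import *
go([.47,.3,.25],77.1)"
```

```text
now [0.1391 0.6087 0.2143] t [-39.14 -22.73  -3.54] r [-0.0019 -0.0002  0.0004]
```

Emit:
{"api": "send_rows", "payload": {
  "steps": [
    {"translation":[-39,-23,-3.5],"delta_rot":[0,0,0],"jaw":6},
    {"translation":[-39,-23,-3.5],"delta_rot":[0,0,0],"jaw":6},
    {"translation":[-39,-23,-3.5],"delta_rot":[0,0,0],"jaw":6},
    {"translation":[-39,-23,-3.5],"delta_rot":[0,0,0],"jaw":6},
    {"translation":[-39,-23,-3.5],"delta_rot":[0,0,0],"jaw":6},
    {"translation":[-39,-23,-3.5],"delta_rot":[0,0,0],"jaw":6},
    {"translation":[-39,-23,-3.5],"delta_rot":[0,0,0],"jaw":6},
    {"translation":[-39,-23,-3.5],"delta_rot":[0,0,0],"jaw":6}
  ]
}}

```text
time: 0.9
tool_pos: [0.4299, 0.3334, 0.246]
tool_rot: [-0.0, 0.112, 0.994, -0.0]
contact_force: [0.4, 0.7, -0.3]
gripper_width: 0.699
grasp_force: 0.0
```

```bash
python3 -c "
from h import *
go([.4724,-.2575,.23],102); print(state()['joint_pos'].round(2))"
```

```text
now [0.4299 0.3334 0.246 ] t [-17.31 -56.66   1.6 ] r [-1.000e-04 -3.000e-04 -4.342e-01]
[ 0.52 -0.16  1.76  0.    1.53 -0.82]
```

Emit:
{"api": "send_rows", "payload": {
  "steps": [
    {"translation":[-17.3,-56.5,1],"delta_rot":[0,0,-0.434],"jaw":6},
    {"translation":[-17.3,-56.5,1],"delta_rot":[0,0,-0.434],"jaw":6},
    {"translation":[-17.3,-56.5,1],"delta_rot":[0,0,-0.434],"jaw":6},
    {"translation":[-17.3,-56.5,1],"delta_rot":[0,0,-0.434],"jaw":6},
    {"translation":[-17.3,-56.5,1],"delta_rot":[0,0,-0.434],"jaw":6},
    {"translation":[-17.3,-56.5,1],"delta_rot":[0,0,-0.434],"jaw":6},
    {"translation":[-17.3,-56.5,1],"delta_rot":[0,0,-0.434],"jaw":6},
    {"translation":[-17.3,-56.5,1],"delta_rot":[0,0,-0.434],"jaw":6}
  ]
}}

```text
time: 1.7
tool_pos: [0.4566, -0.0512, 0.2395]
tool_rot: [0.0, -0.104, 0.995, 0.0]
contact_force: [0.4, 1.3, -0.4]
gripper_width: 0.703
grasp_force: 0.0
```

```bash
python3 -c "
from h import *
go([.4724,-.2575,.18],102); print(state()['joint_pos'].round(2))"
```

```text
now [ 0.4566 -0.0512  0.2395] t [  2.74 -20.5    5.95] r [ 0.0001  0.0002 -0.0002]
[-0.27 -0.37  1.95  0.    1.56 -2.05]
```

Emit:
{"api": "send_rows", "payload": {
  "steps": [
    {"translation":[2.7,-20.5,2],"delta_rot":[0,0,0],"jaw":6},
    {"translation":[2.7,-20.5,4],"delta_rot":[0,0,0],"jaw":6},
    {"translation":[2.7,-20.5,6],"delta_rot":[0,0,0],"jaw":6},
    {"translation":[2.7,-20.5,6],"delta_rot":[0,0,0],"jaw":6},
    {"translation":[2.7,-20.5,6],"delta_rot":[0,0,0],"jaw":6},
    {"translation":[2.7,-20.5,6],"delta_rot":[0,0,0],"jaw":6},
    {"translation":[2.7,-20.5,6],"delta_rot":[0,0,0],"jaw":6},
    {"translation":[2.7,-20.5,6],"delta_rot":[0,0,0],"jaw":6}
  ]
}}

```text
time: 2.5
tool_pos: [0.4739, -0.2543, 0.1807]
tool_rot: [0.001, -0.105, 0.994, -0.0]
contact_force: [-0.0, 0.7, 0.3]
gripper_width: 0.703
grasp_force: 0.0
```

```bash
python3 -c "
from h import *
go([.4724,-.2575,.075],102); print(state()['joint_pos'].round(2))"
```

```text
now [ 0.4739 -0.2543  0.1807] t [ 0.22 -0.27 10.57] r [-0.0007  0.0011  0.0014]
[-0.63 -0.13  1.85  0.    1.42 -2.41]
```

Emit:
{"api": "send_rows", "payload": {
  "steps": [
    {"translation":[0.2,-0.3,1.5],"delta_rot":[0,0,0],"jaw":6},
    {"translation":[0.2,-0.3,3.5],"delta_rot":[0,0,0],"jaw":6},
    {"translation":[0.2,-0.3,6],"delta_rot":[0,0,0],"jaw":6},
    {"translation":[0.2,-0.3,8],"delta_rot":[0,0,0],"jaw":6},
    {"translation":[0.2,-0.3,9.5],"delta_rot":[0,0,0],"jaw":6},
    {"translation":[0.2,-0.3,10.4],"delta_rot":[0,0,0],"jaw":6},
    {"translation":[0.2,-0.3,10.4],"delta_rot":[0,0,0],"jaw":6},
    {"translation":[0.2,-0.3,10.4],"delta_rot":[0,0,0],"jaw":4}
  ]
}}

```text
time: 3.3
tool_pos: [0.4725, -0.259, 0.0765]
tool_rot: [0.0, -0.105, 0.995, -0.0]
contact_force: [0.9, 0.8, 0.6]
gripper_width: 0.546
grasp_force: 0.0
```

Emit:
{"api": "send_rows", "payload": {
  "steps": [
    {"translation":[0,0,0],"delta_rot":[0,0,0],"jaw":3},
    {"translation":[0,0,0],"delta_rot":[0,0,0],"jaw":2.5},
    {"translation":[0,0,0],"delta_rot":[0,0,0],"jaw":2},
    {"translation":[0,0,0],"delta_rot":[0,0,0],"jaw":1},
    {"translation":[0,0,0],"delta_rot":[0,0,0],"jaw":0.5},
    {"translation":[0,0,0],"delta_rot":[0,0,0],"jaw":0.5},
    {"translation":[0,0,0],"delta_rot":[0,0,0],"jaw":0.5},
    {"translation":[0,0,0],"delta_rot":[0,0,0],"jaw":0.5}
  ]
}}

```text
time: 4.1
tool_pos: [0.4726, -0.2592, 0.0769]
tool_rot: [0.001, -0.104, 0.995, -0.0]
contact_force: [0.2, -0.2, 5.6]
gripper_width: 0.212
grasp_force: 59.9
```

```bash
python3 -c "
from h import *
go([.4724,-.2575,.075],102); print(state())
f=grab_frame('scene'); cv2.imwrite('pics/g1.png',cv2.resize(f['pixels'][60:240,180:400],None,fx=3,fy=3,interpolation=cv2.INTER_CUBIC))"
```

```text
now [ 0.4726 -0.2592  0.0769] t [-0.02  0.17  0.19] r [-0.001   0.0011 -0.0003]
{'time': 4.1, 'joint_pos': array([-6.39830369e-01, -2.46135798e-02,  1.93245961e+00,  1.17545549e-04,
        1.23227766e+00, -2.41983796e+00]), 'joint_vel': array([-0.00135084,  0.00079678, -0.0006476 , -0.00213369,  0.00207746,
        0.00085815]), 'joint_efforts': array([-2.95546828e-01, -2.97790897e+01, -3.12507927e+01, -1.36263790e-01,
       -3.43928291e-01, -2.82686407e-03]), 'tool_pos': array([ 0.47259431, -0.25920578,  0.07685926]), 'tool_rot': array([ 5.77758761e-04, -1.04395566e-01,  9.94535582e-01, -4.56868240e-04]), 'contact_force': array([ 0.19513983, -0.23422748,  5.64731542]), 'ft_torque': array([ 0.27058295,  0.12099036, -0.03549352]), 'grasp_force': 59.88189160823822, 'gripper_width': 0.21226420787083164}
```

View pics/g1.png

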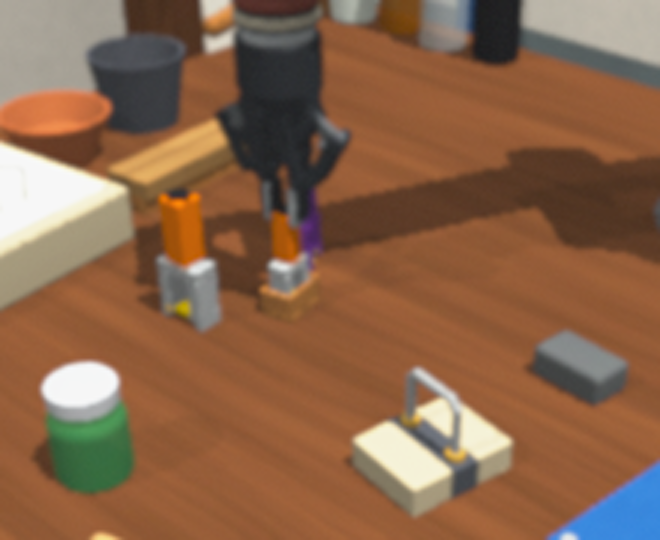

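Emit:
{"api": "send_rows", "payload": {
  "steps": [
    {"translation":[0,0,-1],"delta_rot":[0,0,0],"jaw":0.5},
    {"translation":[0,0,-3],"delta_rot":[0,0,0],"jaw":0.5},
    {"translation":[0,0,-5.5],"delta_rot":[0,0,0],"jaw":0.5},
    {"translation":[0,0,-8],"delta_rot":[0,0,0],"jaw":0.5},
    {"translation":[0,0,-11],"delta_rot":[0,0,0],"jaw":0.5},
    {"translation":[0,0,-13],"delta_rot":[0,0,0],"jaw":0.5},
    {"translation":[0,0,-14],"delta_rot":[0,0,0],"jaw":0.5},
    {"translation":[0,0,-14],"delta_rot":[0,0,0],"jaw":0.5}
  ]
}}

```text
time: 4.95
tool_pos: [0.4725, -0.2592, 0.2171]
tool_rot: [0.001, -0.104, 0.995, -0.001]
contact_force: [-0.0, -0.8, -1.3]
gripper_width: 0.211
grasp_force: 59.1
```

```bash
python3 -c "
from h import *
go([.571,.001,.20],78.5); print(state()['joint_pos'].round(2),state()['grasp_force'])"
```

```text
now [ 0.4725 -0.2592  0.2171] t [-15.04  23.41   1.69] r [-0.0016  0.0019  0.4099]
[-0.64 -0.16  1.81 -0.    1.48 -2.42] 59.09701645374298
```

Emit:
{"api": "send_rows", "payload": {
  "steps": [
    {"translation":[-2,3,0],"delta_rot":[0,0,0.1],"jaw":0.5},
    {"translation":[-5,8,0.5],"delta_rot":[0,0,0.2],"jaw":0.5},
    {"translation":[-8,12.5,1],"delta_rot":[0,0,0.3],"jaw":0.5},
    {"translation":[-11,17,1.5],"delta_rot":[0,0,0.41],"jaw":0.5},
    {"translation":[-13.5,21,1.7],"delta_rot":[0,0,0.41],"jaw":0.5},
    {"translation":[-15,23.4,1.7],"delta_rot":[0,0,0.41],"jaw":0.5},
    {"translation":[-15,23.4,1.7],"delta_rot":[0,0,0.41],"jaw":0.5},
    {"translation":[-15,23.4,1.7],"delta_rot":[0,0,0.41],"jaw":0.5}
  ]
}}

```text
time: 5.75
tool_pos: [0.5691, 0.0022, 0.1964]
tool_rot: [-0.002, 0.099, 0.995, -0.0]
contact_force: [0.0, -0.0, -1.8]
gripper_width: 0.209
grasp_force: 59.3
```

```bash
python3 - <<'E'
from h import *
go([.571,.001,.20],78.5)
f=grab_frame('scene');w=cloud(f);g=f['pixels'];h=cv2.cvtColor(g,cv2.COLOR_BGR2HSV)
x,y,z=np.moveaxis(w,-1,0)
near=(abs(x-.57)<.06)&(abs(y)<.06)
# eye bar from below z .09, above .06
e=near&(z>.055)&(z<.09); P=w[e]; 
ax=np.array([np.cos(np.radians(78.5)),np.sin(np.radians(78.5))]);nx=np.array([ax[1],-ax[0]])
T=P[P[:,2]>.072]
print('eye n',len(T),'ext y',np.percentile(T[:,:2]@ax,[1,99]),'x',np.percentile(T[:,:2]@nx,[5,50,95]),'ztop',np.percentile(P[:,2],[90,97,99]))
k=near&(z>.11)&(z<.19)
for lo in (.125,.14,.155,.17,.18):
    Q=w[near&(z>lo)&(z<lo+.012)]
    if len(Q)>5: print(lo,len(Q),'y',np.percentile(Q[:,:2]@ax,[3,97]).round(4),'x',np.percentile(Q[:,:2]@nx,[3,97]).round(4))
print('hook zmin',np.nanpercentile(z[near&(z>.10)],[1,3]))
c=np.array([.571,.001]);print('stone c in axes y,x',c@ax,c@nx)
p,R=pose();print('tcp y,x',p[:2]@ax,p[:2]@nx)
cv2.imwrite('pics/g2.png',cv2.resize(g[100:240,250:390],None,fx=4,fy=4,interpolation=cv2.INTER_CUBIC))
E
```

```text
now [0.5691 0.0022 0.1964] t [-0.21 -0.08 -0.36] r [-0.0009 -0.0038  0.0021]
eye n 79 ext y [0.08808582 0.14616184] x [0.55683291 0.56074937 0.56322456] ztop [0.08369641 0.08449148 0.08497389]
0.125 85 y [0.1099 0.1285] x [0.5398 0.5773]
0.14 80 y [0.108  0.1281] x [0.5402 0.5768]
0.155 75 y [0.1089 0.1279] x [0.5414 0.5772]
0.17 85 y [0.1085 0.1284] x [0.5414 0.5762]
0.18 62 y [0.1102 0.1281] x [0.5501 0.5685]
hook zmin [0.13426361 0.14860154]
stone c in axes y,x 0.1148190152568404 0.5593376384040765
tcp y,x 0.11467908981514142 0.557492902310049
```

View pics/g2.png

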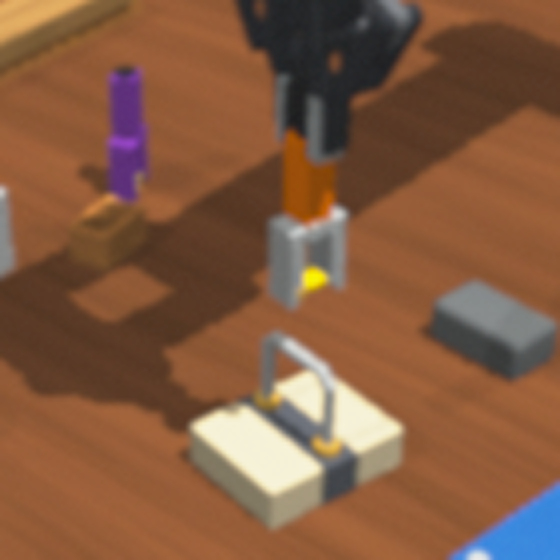

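The picture shows the hook upright above the eye, with the gate at crop (312,278). By the same camera the offset is about 1 mm in x and 1.5 mm in y. I'll correct that and descend to just above gate contact.

Emit:
{"api": "send_rows", "payload": {
  "steps": [
    {"translation":[-0.05,-0.1,0.5],"delta_rot":[0,-0.003,0.002],"jaw":0.5},
    {"translation":[-0.1,-0.15,1],"delta_rot":[0,-0.003,0.002],"jaw":0.5},
    {"translation":[-0.1,-0.15,1.8],"delta_rot":[0,-0.003,0.002],"jaw":0.5},
    {"translation":[-0.1,-0.15,2.6],"delta_rot":[0,-0.003,0.002],"jaw":0.5},
    {"translation":[-0.1,-0.15,3.2],"delta_rot":[0,-0.003,0.002],"jaw":0.5},
    {"translation":[-0.1,-0.15,3.6],"delta_rot":[0,-0.003,0.002],"jaw":0.5},
    {"translation":[-0.1,-0.15,3.9],"delta_rot":[0,-0.003,0.002],"jaw":0.5},
    {"translation":[-0.1,-0.15,3.9],"delta_rot":[0,-0.003,0.002],"jaw":0.5}
  ]
}}

```text
time: 6.6
tool_pos: [0.5706, -0.0004, 0.1592]
tool_rot: [0.001, 0.101, 0.995, -0.0]
contact_force: [0.5, 0.4, -2.3]
gripper_width: 0.21
grasp_force: 59.3
```

```bash
cat > m.py <<'E'
from h import *
import sys
f=grab_frame('scene');w=cloud(f);g=f['pixels']
x,y,z=np.moveaxis(w,-1,0)
p,R=pose()
ax=R.as_matrix()[:2,1];nx=-R.as_matrix()[:2,0]
near=(abs(x-p[0])<.06)&(abs(y-p[1])<.06)
rel=w[...,:2]-p[:2]; a=rel@ax; b=rel@nx
print('tcp',p.round(4),'F',state()['contact_force'].round(2),'tq',state()['ft_torque'].round(3))
h=cv2.cvtColor(g,cv2.COLOR_BGR2HSV)
m=near&(h[...,0]>22)&(h[...,0]<33)&(h[...,1]>170)&(z>.05)
print('yellow',m.sum(),'z-tcp',np.nanpercentile(z[m]-p[2],[5,50,95]).round(4) if m.any() else '')
m=near&(z>p[2]-.07)&(z<p[2]-.03)&(abs(b)<.03)&(abs(a)<.016)
print('hook a',np.percentile(a[m],[3,97]).round(4),'b',np.percentile(b[m],[3,97]).round(4))
m=near&(z>.06)&(z<.09)&(abs(b)<.012)&(abs(a)>.016)&(abs(a)<.04)
if m.any(): print('eye a',np.percentile(a[m],[2,98]).round(4),'b',np.percentile(b[m],[5,50,95]).round(4),'z',np.percentile(z[m],[95,99]).round(4))
if len(sys.argv)>1: 
    v,u=np.where(near&(z>.02)); v0=max(int(v.mean())-60,0);u0=max(int(u.mean())-70,0)
    cv2.imwrite(sys.argv[1],cv2.resize(g[v0:v0+120,u0:u0+140],None,fx=5,fy=5,interpolation=cv2.INTER_CUBIC)); print(u0,v0)
E
python3 m.py pics/g3.png
```

```text
tcp [ 5.708e-01 -4.000e-04  1.597e-01] F [ 1.48  0.27 -1.1 ] tq [-0.01  -0.012  0.05 ]
yellow 21 z-tcp [-0.0647 -0.0629 -0.0618]
hook a [-0.0067  0.0127] b [-0.017   0.0198]
eye a [-0.0279  0.0334] b [-0.0027  0.001   0.0036] z [0.0828 0.0839]
255 32
```

Emit:
{"api": "send_rows", "payload": {
  "steps": [
    {"translation":[0,0,0.4],"delta_rot":[0,0,0],"jaw":0.5},
    {"translation":[0,0,0.8],"delta_rot":[0,0,0],"jaw":0.5},
    {"translation":[0,0,1.2],"delta_rot":[0,0,0],"jaw":0.5},
    {"translation":[0,0,1.6],"delta_rot":[0,0,0],"jaw":0.5},
    {"translation":[0,0,2.0],"delta_rot":[0,0,0],"jaw":0.5},
    {"translation":[0,0,2.4],"delta_rot":[0,0,0],"jaw":0.5},
    {"translation":[0,0,2.8],"delta_rot":[0,0,0],"jaw":0.5},
    {"translation":[0,0,2.8],"delta_rot":[0,0,0],"jaw":0.5}
  ]
}}

```text
time: 7.45
tool_pos: [0.5711, -0.0005, 0.1313]
tool_rot: [0.002, 0.101, 0.995, -0.0]
contact_force: [2.9, 0.3, 1.5]
gripper_width: 0.212
grasp_force: 59.7
```

```bash
python3 m.py
```

```text
tcp [ 0.5712 -0.0006  0.1315] F [ 3.02 -0.15  1.28] tq [-0.17  -0.743  0.01 ]
yellow 3 z-tcp [-0.0515 -0.0491 -0.0462]
hook a [-0.006   0.0133] b [-0.0165  0.0214]
eye a [0.0178 0.0341] b [-0.0031  0.0009  0.0031] z [0.0827 0.0841]
```

Force is about +3 N over the baseline and the gate has swung up. Continuing in small steps.

Emit:
{"api": "send_rows", "payload": {
  "steps": [
    {"translation":[0,0,0.1],"delta_rot":[0,0,0],"jaw":0.5},
    {"translation":[0,0,0.2],"delta_rot":[0,0,0],"jaw":0.5},
    {"translation":[0,0,0.3],"delta_rot":[0,0,0],"jaw":0.5},
    {"translation":[0,0,0.4],"delta_rot":[0,0,0],"jaw":0.5},
    {"translation":[0,0,0.5],"delta_rot":[0,0,0],"jaw":0.5},
    {"translation":[0,0,0.6],"delta_rot":[0,0,0],"jaw":0.5},
    {"translation":[0,0,0.6],"delta_rot":[0,0,0],"jaw":0.5},
    {"translation":[0,0,0.6],"delta_rot":[0,0,0],"jaw":0.5}
  ]
}}

```text
time: 8.3
tool_pos: [0.5709, -0.0005, 0.1253]
tool_rot: [0.002, 0.101, 0.995, -0.0]
contact_force: [4.3, -0.1, -1.0]
gripper_width: 0.214
grasp_force: 59.4
```

```bash
python3 m.py
```

```text
tcp [ 5.709e-01 -5.000e-04  1.254e-01] F [ 3.56 -0.72 -0.78] tq [-0.152 -0.992 -0.032]
yellow 2 z-tcp [-0.0473 -0.0468 -0.0463]
hook a [-0.0058  0.0135] b [-0.0146  0.0221]
eye a [0.0196 0.0343] b [-0.0028  0.0009  0.0032] z [0.0842 0.0853]
```

Emit:
{"api": "send_rows", "payload": {
  "steps": [
    {"translation":[0,0,0.05],"delta_rot":[0,0,0],"jaw":0.5},
    {"translation":[0,0,0.1],"delta_rot":[0,0,0],"jaw":0.5},
    {"translation":[0,0,0.15],"delta_rot":[0,0,0],"jaw":0.5},
    {"translation":[0,0,0.2],"delta_rot":[0,0,0],"jaw":0.5},
    {"translation":[0,0,0.2],"delta_rot":[0,0,0],"jaw":0.5},
    {"translation":[0,0,0.2],"delta_rot":[0,0,0],"jaw":0.5},
    {"translation":[0,0,0.2],"delta_rot":[0,0,0],"jaw":0.5},
    {"translation":[0,0,0.2],"delta_rot":[0,0,0],"jaw":0.5}
  ]
}}

```text
time: 9.15
tool_pos: [0.5708, -0.0004, 0.1237]
tool_rot: [0.001, 0.101, 0.995, -0.0]
contact_force: [0.6, 0.0, -1.1]
gripper_width: 0.212
grasp_force: 59.3
```

```bash
python3 m.py pics/g4.png
```

```text
tcp [ 5.708e-01 -5.000e-04  1.238e-01] F [-0.08  1.47 -2.23] tq [ 0.    -0.001  0.018]
yellow 11 z-tcp [-0.0635 -0.0624 -0.0607]
hook a [-0.0067  0.013 ] b [-0.0159  0.0201]
eye a [0.0178 0.0341] b [-0.0024  0.0015  0.0029] z [0.0838 0.0843]
255 33
```

View pics/g4.png

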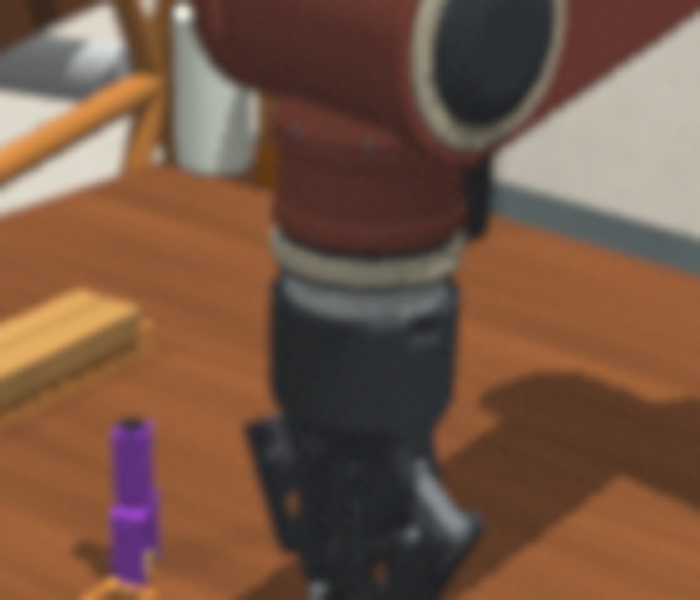

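The crop was framed too high to show the hook. The numbers are enough: side force and moment are back to zero and the yellow gate is at its shut height, so it has snapped closed. Lifting gently.

Emit:
{"api": "send_rows", "payload": {
  "steps": [
    {"translation":[0,0,-0.3],"delta_rot":[0,0,0],"jaw":0.5},
    {"translation":[0,0,-0.7],"delta_rot":[0,0,0],"jaw":0.5},
    {"translation":[0,0,-1.0],"delta_rot":[0,0,0],"jaw":0.5},
    {"translation":[0,0,-1.2],"delta_rot":[0,0,0],"jaw":0.5},
    {"translation":[0,0,-1.4],"delta_rot":[0,0,0],"jaw":0.5},
    {"translation":[0,0,-1.6],"delta_rot":[0,0,0],"jaw":0.5},
    {"translation":[0,0,-1.8],"delta_rot":[0,0,0],"jaw":0.5},
    {"translation":[0,0,-2.0],"delta_rot":[0,0,0],"jaw":0.5}
  ]
}}

```text
time: 10.0
tool_pos: [0.5696, -0.0003, 0.1422]
tool_rot: [-0.0, 0.101, 0.995, -0.0]
contact_force: [-0.6, 0.6, -7.7]
gripper_width: 0.21
grasp_force: 58.8
```

Emit:
{"api": "send_rows", "payload": {
  "steps": [
    {"translation":[0,0,-0.4],"delta_rot":[0,0,0],"jaw":0.5},
    {"translation":[0,0,-1],"delta_rot":[0,0,0],"jaw":0.5},
    {"translation":[0,0,-1.7],"delta_rot":[0,0,0],"jaw":0.5},
    {"translation":[0,0,-2.5],"delta_rot":[0,0,0],"jaw":0.5},
    {"translation":[0,0,-3.3],"delta_rot":[0,0,0],"jaw":0.5},
    {"translation":[0,0,-4],"delta_rot":[0,0,0],"jaw":0.5},
    {"translation":[0,0,-4.5],"delta_rot":[0,0,0],"jaw":0.5},
    {"translation":[0,0,-4.5],"delta_rot":[0,0,0],"jaw":0.5}
  ]
}}

```text
time: 10.8
tool_pos: [0.5714, -0.0005, 0.1902]
tool_rot: [0.003, 0.101, 0.995, -0.0]
contact_force: [-0.6, 0.2, -8.8]
gripper_width: 0.205
grasp_force: 58.9
```

Emit:
{"api": "send_rows", "payload": {
  "steps": [
    {"translation":[0,0,0],"delta_rot":[0,0,0],"jaw":0.5},
    {"translation":[0,0,0],"delta_rot":[0,0,0],"jaw":0.5},
    {"translation":[0,0,0],"delta_rot":[0,0,0],"jaw":0.5},
    {"translation":[0,0,0],"delta_rot":[0,0,0],"jaw":0.5},
    {"translation":[0,0,0],"delta_rot":[0,0,0],"jaw":0.5},
    {"translation":[0,0,0],"delta_rot":[0,0,0],"jaw":0.5},
    {"translation":[0,0,0],"delta_rot":[0,0,0],"jaw":0.5},
    {"translation":[0,0,0],"delta_rot":[0,0,0],"jaw":0.5}
  ]
}}

```text
time: 11.6
tool_pos: [0.5707, -0.0004, 0.1888]
tool_rot: [0.001, 0.101, 0.995, -0.0]
contact_force: [-0.9, 0.1, -7.9]
gripper_width: 0.212
grasp_force: 58.9
```

```bash
python3 - <<'E'
from h import *
f=grab_frame('scene');w=cloud(f);g=f['pixels']
p,R=pose();x,y,z=np.moveaxis(w,-1,0)
h=cv2.cvtColor(g,cv2.COLOR_BGR2HSV)
m=(abs(x-p[0])<.08)&(abs(y-p[1])<.08)&(z>.012)&(z<.12)&(h[...,0]>14)&(h[...,0]<34)&(h[...,2]>140)&(h[...,1]<130)
P=w[m];print(len(P),'z',np.percentile(P[:,2],[1,50,99]).round(4),cv2.minAreaRect((P[:,:2]*1000).astype(np.float32)))
T=P[P[:,2]>np.percentile(P[:,2],50)];A=np.c_[T,];c=T.mean(0);n=np.linalg.svd(T-c)[2][2];print('top normal',n.round(3))
print(state()['contact_force'].round(2),state()['ft_torque'].round(3))
ctr=np.array([.5076,.2222])
go([*(ctr),p[2]],78.5+4); 
cv2.imwrite('pics/g5.png',cv2.resize(g[90:260,230:430],None,fx=3.5,fy=3.5,interpolation=cv2.INTER_CUBIC))
E
```

```text
921 z [0.054  0.0785 0.1118] ((571.1549682617188, 3.3208961486816406), (82.16531372070312, 100.37749481201172), 78.635498046875)
top normal [ 0.022  0.091 -0.996]
[ 0.19 -0.55 -8.39] [-0.007  0.009  0.   ]
now [ 5.707e-01 -4.000e-04  1.888e-01] t [10.67 20.53 -0.03] r [-0.0001  0.0031 -0.0719]
```

View pics/g5.png

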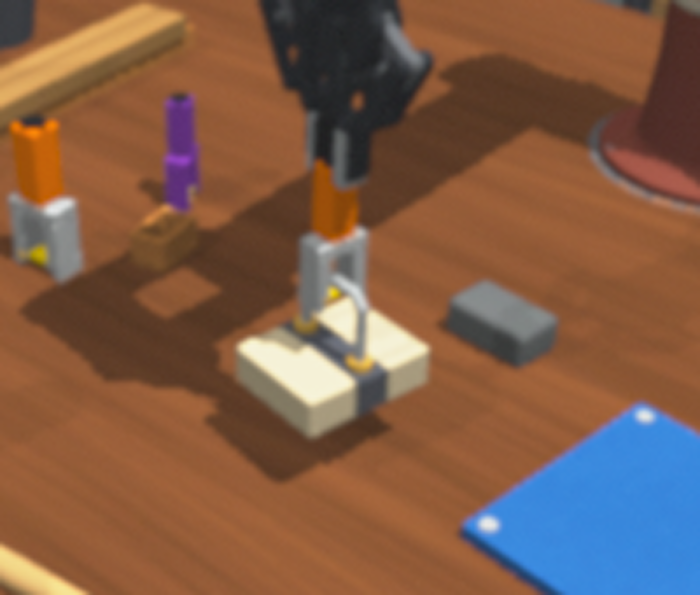

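The stone hangs level about 52 mm up with the gate shut (yellow at crop (333,293)). Carrying it smoothly to the bed.

Emit:
{"api": "send_rows", "payload": {
  "steps": [
    {"translation":[0.2,0.4,0],"delta_rot":[0,0,0],"jaw":0.5},
    {"translation":[0.6,1.2,0],"delta_rot":[0,0,0],"jaw":0.5},
    {"translation":[1.2,2.3,0],"delta_rot":[0,0,0],"jaw":0.5},
    {"translation":[1.9,3.7,0],"delta_rot":[0,0,-0.01],"jaw":0.5},
    {"translation":[2.7,5.2,0],"delta_rot":[0,0,-0.02],"jaw":0.5},
    {"translation":[3.5,6.7,0],"delta_rot":[0,0,-0.03],"jaw":0.5},
    {"translation":[4.3,8.2,0],"delta_rot":[0,0,-0.04],"jaw":0.5},
    {"translation":[5.1,9.7,0],"delta_rot":[0,0,-0.05],"jaw":0.5}
  ]
}}

```text
time: 12.45
tool_pos: [0.5397, 0.1066, 0.1887]
tool_rot: [0.002, 0.076, 0.997, -0.0]
contact_force: [-0.0, 0.1, -8.2]
gripper_width: 0.208
grasp_force: 58.9
```

Emit:
{"api": "send_rows", "payload": {
  "steps": [
    {"translation":[0.8,1.5,0],"delta_rot":[0,0,0],"jaw":0.5},
    {"translation":[1.6,3.0,0],"delta_rot":[0,0,-0.01],"jaw":0.5},
    {"translation":[2.4,4.5,0],"delta_rot":[0,0,-0.02],"jaw":0.5},
    {"translation":[3.2,6.0,0],"delta_rot":[0,0,-0.02],"jaw":0.5},
    {"translation":[3.9,7.4,0],"delta_rot":[0,0,-0.02],"jaw":0.5},
    {"translation":[4.5,8.6,0],"delta_rot":[0,0,-0.02],"jaw":0.5},
    {"translation":[4.9,9.5,0],"delta_rot":[0,0,-0.02],"jaw":0.5},
    {"translation":[5.1,10,0],"delta_rot":[0,0,-0.02],"jaw":0.5}
  ]
}}

```text
time: 13.25
tool_pos: [0.5048, 0.2125, 0.1884]
tool_rot: [0.001, 0.066, 0.998, -0.0]
contact_force: [0.7, -0.6, -7.4]
gripper_width: 0.208
grasp_force: 58.9
```

```bash
python3 - <<'E'
from h import *
go([.5076,.2222,.1888],82.5)
E
```

```text
now [0.5048 0.2125 0.1884] t [-0.15  1.   -0.04] r [-0.0001  0.0029 -0.001 ]
```

Emit:
{"api": "send_rows", "payload": {
  "steps": [
    {"translation":[-0.1,0.3,0],"delta_rot":[0,0,0],"jaw":0.5},
    {"translation":[-0.15,0.7,0.3],"delta_rot":[0,0,0],"jaw":0.5},
    {"translation":[-0.15,0.9,0.8],"delta_rot":[0,0,0],"jaw":0.5},
    {"translation":[-0.15,0.9,1.3],"delta_rot":[0,0,0],"jaw":0.5},
    {"translation":[-0.15,0.9,1.8],"delta_rot":[0,0,0],"jaw":0.5},
    {"translation":[-0.15,0.9,2.2],"delta_rot":[0,0,0],"jaw":0.5},
    {"translation":[-0.15,0.9,2.5],"delta_rot":[0,0,0],"jaw":0.5},
    {"translation":[-0.15,0.9,2.5],"delta_rot":[0,0,0],"jaw":0.5}
  ]
}}

```text
time: 14.05
tool_pos: [0.5075, 0.2199, 0.1626]
tool_rot: [0.001, 0.066, 0.998, -0.0]
contact_force: [-0.8, -0.2, -9.0]
gripper_width: 0.209
grasp_force: 58.9
```

```bash
python3 - <<'E'
from h import *
f=grab_frame('scene');w=cloud(f);g=f['pixels']
p,R=pose();x,y,z=np.moveaxis(w,-1,0)
go([.5076,.2222,.1635],82.5)
h=cv2.cvtColor(g,cv2.COLOR_BGR2HSV)
m=(abs(x-p[0])<.08)&(abs(y-p[1])<.08)&(z>.016)&(z<.12)&(h[...,0]>14)&(h[...,0]<34)&(h[...,2]>140)&(h[...,1]<130)
P=w[m];print(len(P),'z',np.percentile(P[:,2],[1,50,99]).round(4),cv2.minAreaRect((P[:,:2]*1000).astype(np.float32)))
b=(abs(h[...,0].astype(int)-108)<8)&(h[...,1]>150)&(z<.02)&(z>.008)&(x>.3)&(x<.7)
print('bed',cv2.minAreaRect((w[b][:,:2]*1000).astype(np.float32)))
E
```

```text
now [0.5078 0.22   0.1632] t [ 0.05  0.22 -0.03] r [-0.0005  0.0027 -0.002 ]
987 z [0.0313 0.0528 0.1016] ((508.46295166015625, 222.981689453125), (81.04633331298828, 102.5234375), 81.72171020507812)
bed ((508.2078552246094, 223.73818969726562), (169.87701416015625, 189.37503051757812), 83.2717056274414)
```

Centred. Lowering slowly onto the bed, with contact expected at TCP about 0.149.

Emit:
{"api": "send_rows", "payload": {
  "steps": [
    {"translation":[0,0,0.25],"delta_rot":[0,0,0],"jaw":0.5},
    {"translation":[0,0,0.5],"delta_rot":[0,0,0],"jaw":0.5},
    {"translation":[0,0,0.75],"delta_rot":[0,0,0],"jaw":0.5},
    {"translation":[0,0,0.95],"delta_rot":[0,0,0],"jaw":0.5},
    {"translation":[0,0,1.1],"delta_rot":[0,0,0],"jaw":0.5},
    {"translation":[0,0,1.25],"delta_rot":[0,0,0],"jaw":0.5},
    {"translation":[0,0,1.4],"delta_rot":[0,0,0],"jaw":0.5},
    {"translation":[0,0,1.5],"delta_rot":[0,0,0],"jaw":0.5}
  ]
}}

```text
time: 14.9
tool_pos: [0.5086, 0.2205, 0.1496]
tool_rot: [0.002, 0.066, 0.998, 0.0]
contact_force: [-0.1, -0.3, -1.3]
gripper_width: 0.209
grasp_force: 59.7
```

Emit:
{"api": "send_rows", "payload": {
  "steps": [
    {"translation":[0,0,0.1],"delta_rot":[0,0,0],"jaw":0.5},
    {"translation":[0,0,0.2],"delta_rot":[0,0,0],"jaw":0.5},
    {"translation":[0,0,0.3],"delta_rot":[0,0,0],"jaw":0.5},
    {"translation":[0,0,0.4],"delta_rot":[0,0,0],"jaw":0.5},
    {"translation":[0,0,0.5],"delta_rot":[0,0,0],"jaw":0.5},
    {"translation":[0,0,0.6],"delta_rot":[0,0,0],"jaw":0.5},
    {"translation":[0,0,0.6],"delta_rot":[0,0,0],"jaw":0.5},
    {"translation":[0,0,0.6],"delta_rot":[0,0,0],"jaw":0.5}
  ]
}}

```text
time: 15.7
tool_pos: [0.5079, 0.2201, 0.1424]
tool_rot: [0.001, 0.066, 0.998, -0.0]
contact_force: [0.1, 0.7, -1.8]
gripper_width: 0.212
grasp_force: 59.8
```

```bash
python3 m.py
```

```text
tcp [0.5079 0.2201 0.1424] F [ 0.11 -0.71 -1.85] tq [0.018 0.05  0.033]
yellow 2 z-tcp [-0.0621 -0.0615 -0.061 ]
hook a [-0.0067  0.013 ] b [-0.0145  0.0208]
eye a [-0.0282  0.0347] b [-0.0017  0.0019  0.004 ] z [0.0892 0.0898]
```

The stone is on the bed (load gone). Lowering the handle until its roof nearly rests on the bar, then opening.

Emit:
{"api": "send_rows", "payload": {
  "steps": [
    {"translation":[0,0,0.2],"delta_rot":[0,0,0],"jaw":0.5},
    {"translation":[0,0,0.4],"delta_rot":[0,0,0],"jaw":0.5},
    {"translation":[0,0,0.6],"delta_rot":[0,0,0],"jaw":0.5},
    {"translation":[0,0,0.8],"delta_rot":[0,0,0],"jaw":0.5},
    {"translation":[0,0,0.9],"delta_rot":[0,0,0],"jaw":0.5},
    {"translation":[0,0,1.0],"delta_rot":[0,0,0],"jaw":0.5},
    {"translation":[0,0,1.0],"delta_rot":[0,0,0],"jaw":0.5},
    {"translation":[0,0,1.0],"delta_rot":[0,0,0],"jaw":0.5}
  ]
}}

```text
time: 16.55
tool_pos: [0.508, 0.2202, 0.1325]
tool_rot: [0.002, 0.066, 0.998, -0.0]
contact_force: [-0.3, 0.4, -1.7]
gripper_width: 0.212
grasp_force: 59.8
```

Emit:
{"api": "send_rows", "payload": {
  "steps": [
    {"translation":[0,0,0],"delta_rot":[0,0,0],"jaw":2.5},
    {"translation":[0,0,0],"delta_rot":[0,0,0],"jaw":3.5},
    {"translation":[0,0,0],"delta_rot":[0,0,0],"jaw":5},
    {"translation":[0,0,0],"delta_rot":[0,0,0],"jaw":6},
    {"translation":[0,0,0],"delta_rot":[0,0,0],"jaw":6},
    {"translation":[0,0,0],"delta_rot":[0,0,0],"jaw":6},
    {"translation":[0,0,0],"delta_rot":[0,0,0],"jaw":6},
    {"translation":[0,0,-0.5],"delta_rot":[0,0,0],"jaw":6}
  ]
}}

```text
time: 17.35
tool_pos: [0.5074, 0.22, 0.1368]
tool_rot: [0.001, 0.066, 0.998, -0.0]
contact_force: [-0.1, 0.2, 0.8]
gripper_width: 0.702
grasp_force: 0.0
```

Emit:
{"api": "send_rows", "payload": {
  "steps": [
    {"translation":[0,0,-1],"delta_rot":[0,0,0],"jaw":6},
    {"translation":[0,0,-2.5],"delta_rot":[0,0,0],"jaw":6},
    {"translation":[0,0,-4.5],"delta_rot":[0,0,0],"jaw":6},
    {"translation":[0,0,-7],"delta_rot":[0,0,0],"jaw":6},
    {"translation":[0,0,-9.5],"delta_rot":[0,0,0],"jaw":6},
    {"translation":[0,0,-12],"delta_rot":[0,0,0],"jaw":6},
    {"translation":[0,0,-13],"delta_rot":[0,0,0],"jaw":6},
    {"translation":[0,0,-13],"delta_rot":[0,0,0],"jaw":6}
  ]
}}

```text
time: 18.15
tool_pos: [0.5087, 0.2205, 0.2706]
tool_rot: [0.004, 0.066, 0.998, 0.001]
contact_force: [1.2, 0.1, -0.0]
gripper_width: 0.706
grasp_force: 0.0
```

```bash
python3 - <<'E'
from h import *
print(state()['contact_force'].round(2),state()['gripper_width'])
f=grab_frame('scene');g=f['pixels'];w=cloud(f);x,y,z=np.moveaxis(w,-1,0);h=cv2.cvtColor(g,cv2.COLOR_BGR2HSV)
m=(abs(x-.508)<.08)&(abs(y-.222)<.08)&(z>.016)&(z<.06)&(h[...,0]>14)&(h[...,0]<34)&(h[...,2]>140)&(h[...,1]<130)
P=w[m];print(len(P),'z',np.percentile(P[:,2],[1,50,99]).round(4),cv2.minAreaRect((P[:,:2]*1000).astype(np.float32)))
cv2.imwrite('pics/g6.png',cv2.resize(g[110:290,320:520],None,fx=3.3,fy=3.3,interpolation=cv2.INTER_CUBIC))
E
```

```text
[ 1.24  0.09 -0.01] 0.706163094442745
727 z [0.0194 0.0396 0.0505] ((508.91400146484375, 224.34988403320312), (79.99259948730469, 103.67359924316406), 81.54847717285156)
```

View pics/g6.png

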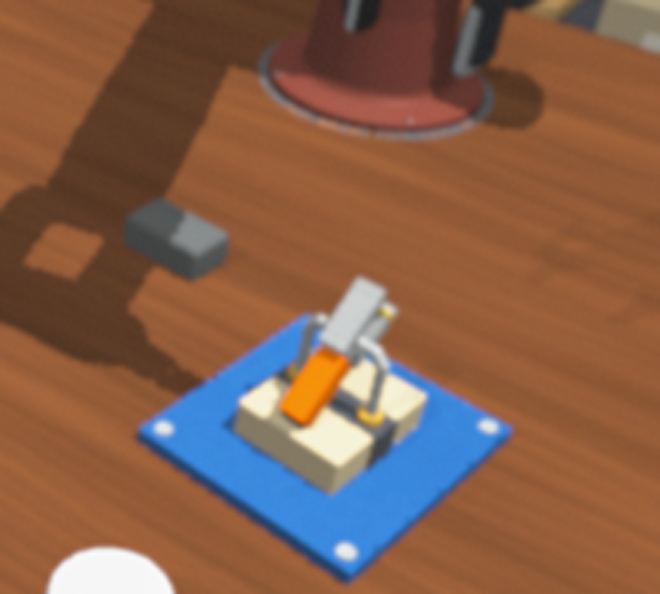

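The stone lies flat in the middle of the bed. The handle has toppled over on the eye, which is allowed, and is still clipped, with the gripper well clear. I'll settle briefly and hand in.

Emit:
{"api": "send_rows", "payload": {
  "steps": [
    {"translation":[0,0,0],"delta_rot":[0,0,0],"jaw":6},
    {"translation":[0,0,0],"delta_rot":[0,0,0],"jaw":6},
    {"translation":[0,0,0],"delta_rot":[0,0,0],"jaw":6},
    {"translation":[0,0,0],"delta_rot":[0,0,0],"jaw":6},
    {"translation":[0,0,0],"delta_rot":[0,0,0],"jaw":6},
    {"translation":[0,0,0],"delta_rot":[0,0,0],"jaw":6},
    {"translation":[0,0,0],"delta_rot":[0,0,0],"jaw":6},
    {"translation":[0,0,0],"delta_rot":[0,0,0],"jaw":6}
  ]
}}

```text
time: 19.0
tool_pos: [0.5076, 0.2202, 0.2675]
tool_rot: [0.002, 0.066, 0.998, -0.0]
contact_force: [-0.5, -0.8, 0.6]
gripper_width: 0.703
grasp_force: 0.0
```

```bash
python3 -c "
from h import *
print(job_done())"
```

```text
the job is handed in; nothing more can be done
None
```

I handed the job in at about 19 s (no verdict came back): the stone lies flat about 1 mm from the bed's centre, the handle is released and still clipped on the eye, toppled over, and the arm stayed away from the bystanders.

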